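Fill the pot carrier and hold it up level

ROBOT

A 6-joint arm with a two-finger parallel gripper is mounted at the origin on the work surface. World frame = base frame: x ahead of the robot, y to its left, z up, the work surface at z = 0. Lengths are in m, angles in rad, forces in N, time in s.
With the tool pointing down it reaches from about 0.425 to 0.95 m from the base axis. Payload 3.5 kg.
Tool frame: the origin (TCP) lies midway between the tips of the shut fingers; the grasp point (between the pads) lies grasp_offset behind it (grasp_offset is the distance from the TCP to the grasp point, in m); z points along the fingers, y is the direction in which the jaws open and shut (so a half turn about z gives the same grasp; the last joint's range is limited). The gripper opens to 85 mm and grips with 20 to 120 N. Pads are 22 mm wide; open, the fingers measure 114 mm over their backs; the gripper's body (76 mm by 85 mm) begins 54 mm behind the grasp point. The pads swing forward as they close: fully open they stand 13 mm farther back than shut.
Start: joints at [1.148, 0.286, 1.577, -0, 1.279, -0.15], TCP at [0.182, 0.65, 0.231] pointing down, gripper open.
Joint ranges: [-2.77, 2.77], [-0.9, 2.22], [0.21, 2.48], [-1.53, 4.67], [0.24, 2.81], [-2.84, 2.84]. Speed limits (rad/s): [2.79, 2.79, 3.14, 3.14, 3.14, 3.14].

INTERFACE

Orientations are given as a unit quaternion [x, y, z, w].
In Python, from plant import * gives the robot as it stands.
- The arm moves only by the tool jog_arm, never from a script. Its argument "targets" is text: rows parted by semicolons, each of 7 numbers parted by spaces: the shift along the world's x, y, z in mm, then the turn, a rotation vector about the world's x, y, z in degrees, then the gripper's target within -1 to 1 (fully open at 1, half-way at 0, shut at -1). A call has 1 to 10 rows; each row shifts and turns the pose as measured when the row begins; what a row does not reach is not made up. A row lasts 1/12 s, in which the tool goes at most 41.7 mm and 7.16 degrees, less where a joint would pass 70% of its speed; a pose out of reach is approached as far as the arm can. A call with a gripper value outside its range is refused whole. The fingers move at their own pace and stop on an object; "force" is the grip in N (left out, the last holds). Time passes only in rows, so rows that do not move let the fingers close. It gives the time, the measured TCP pose, the force and the opening at its end, in the units of the state.
- get_state(): the state, without advancing time (a new reading comes with each control period).
- read_camera(name): name is "scene" or "top" or "wrist"; returns a dict with "pixels" (384x512x3 uint8, blue, green, red), "mtx" (3x3 intrinsics, pixels), "dist_coeffs" ([k1, k2, p1, p2, k3] as OpenCV has them; the pictures are not rectified), "world_from_camera" (4x4, takes a point from camera to world coordinates). Camera axes: x right, y up, looking along -z (the intrinsics and any distortion apply to the point x, -y, -z); pixel columns grow to the right and rows downward; lengths in m; the calibration is good to about 2 mm. A picture is of the moment at which its call begins. There is no depth.
- sign_off(): hands the job in, once; it reports no verdict.
Trained networks look in a picture, given as the dict that the camera call returned (one of the last four; its "shot" number tells which), for a name from the list of things; names that differ only in an ending like _2 or _b are one class to them, and where a whole thing is asked for, a point or a joint stands for the part that bears it (a point fixed in the world has none). Each returns a list of dicts, best first, with "p" (0 to 1); they miss things now and then, are a little off and sometimes report something else, mostly with a low value. They report only what shows in the picture. A call takes as long as a camera call.
- spot_in(target, picture): "uv" ([column, row] in pixels, amid what is visible of it).
- silhouettes(target, picture): "mask" (384x512 bool, what is visible of it) and "uv" ([column, row] in pixels, amid what is visible of it).
- mark_of(target, picture): "uv" ([column, row] in pixels: a listed point, or the origin of a listed thing).
The state is a dict: "time": time; "qpos": joint angles; "dq": joint speeds; "joint_efforts": joint torques, N m; "eef_pos": TCP position; "tcp_rot": TCP orientation; "contact_force": force on the tool from outside, world axes, zero at the start; "wrist_torque": the same for the moment, N m; "opening": opening from 0.0 (shut) to 1.0 (fully open).
Only numpy, scipy, OpenCV 4.12 (cv2) and the standard library are available. Lean on these libraries where they do the work, as an engineer would, in place of code of your own. Each camera call takes 0.05 s, during which the arm holds its last target.

TASK

Take the pot of grass that stands on the scale and lower it into the one empty place of the black pot carrier, right down onto its floor like the other three, and let go of it. Then pick the carrier up by its handle and finish while still holding it about 10 cm clear of the bench, level and steady, with all four pots seated in it; do not set it down again. Do not tip or drop the pots, and leave everything else on the bench where it is.

Things in the scene. Friction and masses are not known exactly. Their poses are not given: they have to be found in the camera images.
- carrier: loose pot carrier with a black deck and galvanised floor, 200 x 200 mm, arched handle along its y, 178 mm tall. Floor's top 22 mm above the feet; above it a 6 mm deck (top 44 mm above the feet) with four round holes 54 mm across, through which pots stand on the floor, rims topping out at 82 mm. 0.36 kg empty, 0.7 kg full, balanced under the handle when full. Origin: centre of its underside at the feet, z up
- handle (a point): centre of the handle's grip: a straight wooden bar with flat sides, 20 mm wide (carrier x), 26 mm deep (z), 130 mm long (carrier y), 165 mm above the feet over the carrier's middle; aluminium straps 30 mm wide hold it at carrier y -96 and +96 mm. Axes as the carrier's
- pocket_a (a point): centre of one of the carrier's four places, on the floor plate under its hole, at carrier x +58 mm, y +47 mm (+x, +y corner), 22 mm above the feet; a pot is seated when its origin is here
- pocket_b (a point): centre of one of the carrier's four places, on the floor plate under its hole, at carrier x +58 mm, y -47 mm (+x, -y corner), 22 mm above the feet; a pot is seated when its origin is here
- pocket_c (a point): centre of one of the carrier's four places, on the floor plate under its hole, at carrier x -58 mm, y +47 mm (-x, +y corner), 22 mm above the feet; a pot is seated when its origin is here
- pocket_d (a point): centre of one of the carrier's four places, on the floor plate under its hole, at carrier x -58 mm, y -47 mm (-x, -y corner), 22 mm above the feet; a pot is seated when its origin is here
- pot1: round brown pot of short grass, one of four alike; three start in the carrier, one on the scale (which one varies). 60 mm tall; vertical rim band 60 mm across, the top 10 mm; below it the wall tapers from 54 mm to 44 mm at the foot. Grass and a white label rise 40 mm above the rim, soft, not felt. About 85 g. Origin: centre of its underside, z up
- pot2: round brown pot of short grass, one of four alike; three start in the carrier, one on the scale (which one varies). 60 mm tall; vertical rim band 60 mm across, the top 10 mm; below it the wall tapers from 54 mm to 44 mm at the foot. Grass and a white label rise 40 mm above the rim, soft, not felt. About 85 g. Origin: centre of its underside, z up
- pot3: round brown pot of short grass, one of four alike; three start in the carrier, one on the scale (which one varies). 60 mm tall; vertical rim band 60 mm across, the top 10 mm; below it the wall tapers from 54 mm to 44 mm at the foot. Grass and a white label rise 40 mm above the rim, soft, not felt. About 85 g. Origin: centre of its underside, z up
- pot4: round brown pot of short grass, one of four alike; three start in the carrier, one on the scale (which one varies). 60 mm tall; vertical rim band 60 mm across, the top 10 mm; below it the wall tapers from 54 mm to 44 mm at the foot. Grass and a white label rise 40 mm above the rim, soft, not felt. About 85 g. Origin: centre of its underside, z up
- scale: flat grey bench scale, fixed to the bench, 190 mm (its x) by 140 mm, with a square steel weighing plate 130 mm wide whose centre lies at its x +25 mm and whose top is 22 mm above the bench; a pot stands near the plate's centre. Origin: centre of its underside
- dibber: wooden dibber, a bystander: leave it where it is. Origin on or in it
- trowel: hand trowel, a bystander: leave it where it is. Origin on or in it
- marker: marker pen, a bystander: leave it where it is. Origin on or in it
- labels: bundle of plant labels, a bystander: leave it where it is. Origin on or in it
- meter: soil moisture meter, a bystander: leave it where it is. Origin on or in it
- spare_pots: stack of empty pots, a bystander: leave it where it is. Origin on or in it
- square_pot: black square pot of grass, a bystander: leave it where it is. Origin on or in it
- sprayer: spray bottle, a bystander: leave it where it is. Origin on or in it

How it is judged:
By the outcome, as a careful person would: the job done as asked, in the order asked, and still so for the second after the job is handed in, while the arm keeps its last pose, push and grip.
It also fails if it takes over 72 s, if anything falls off the work surface, if the arm or the gripper's body presses on something with over 40 N, if the wrist force passes 120 N, or if a joint passes its speed limit or range.

## Working session

There is one attempt and no reset: what is moved stays moved. The work goes in short steps, Python scripts to look and compute and a tool call to move; the robot and the scene stay as the last step left them, time stands still between calls to the robot, and variables do not carry over. Pictures are saved under pics/ and viewed, and the job is handed in when it is done.

Besides the shell and the picture viewer there is one more tool, called as name(argument=value, ...) on one line, values as JSON. jog_arm: Moves the arm, as the interface text tells. Its arguments: {"type":"object","properties":{"targets":{"type":"string"},"force":{"type":"number"}},"required":["targets"]}

```bash
mkdir -p pics; ls; cat > h.py <<'E'
from plant import *
import numpy as np, cv2
def save(n,p): cv2.imwrite('pics/'+n+'.png',p['pixels'])
def ray(p,uv):
    u=cv2.undistortPoints(np.array([[uv]],float),np.array(p['mtx']),np.array(p['dist_coeffs']))[0,0]
    T=np.array(p['world_from_camera']); d=T[:3,:3]@np.array([u[0],-u[1],-1.]); return T[:3,3],d/np.linalg.norm(d)
def atz(p,uv,z):
    o,d=ray(p,uv); return o+d*(z-o[2])/d[2]
def tri(rs):
    A=np.zeros((3,3));b=np.zeros(3)
    for o,d in rs:
        M=np.eye(3)-np.outer(d,d);A+=M;b+=M@o
    x=np.linalg.solve(A,b); return x,[np.linalg.norm((np.eye(3)-np.outer(d,d))@(x-o)) for o,d in rs]
def proj(p,X):
    T=np.linalg.inv(np.array(p['world_from_camera'])); X=np.atleast_2d(X); c=X@T[:3,:3].T+T[:3,3]
    c=c*np.array([1,-1,-1]); return cv2.projectPoints(c.reshape(-1,1,3),np.zeros(3),np.zeros(3),np.array(p['mtx']),np.array(p['dist_coeffs']))[0].reshape(-1,2)
E
python3 - <<'E'
from h import *
s=get_state();print({k:np.round(v,3) for k,v in s.items()})
import plant;print([n for n in dir(plant) if n[0]!='_'])
try: print(grasp_offset)
except Exception as e: print(e)
P={}
for n in ['scene','top','wrist']:
    p=read_camera(n);save(n+'0',p);P[n]=p
    print(n,np.round(np.array(p['world_from_camera'])[:3,3],3))
    for t in ['carrier','handle','pot1','scale','pocket_a','pocket_b','pocket_c','pocket_d']:
        for r in mark_of(t,p): print(' ',t,np.round(r['uv'],1),round(r['p'],2),np.round(atz(p,r['uv'],{'handle':.165,'carrier':0,'scale':0}.get(t,.022)),3))
E
```

```text
pics
{'time': np.float64(0.0), 'qpos': array([ 1.148,  0.287,  1.578,  0.   ,  1.279, -0.15 ]), 'dq': array([ 0.   ,  0.002, -0.002, -0.001, -0.001, -0.   ]), 'joint_efforts': array([-1.0000e-03, -4.0598e+01, -2.9263e+01, -0.0000e+00,  6.0000e-03,
       -0.0000e+00]), 'eef_pos': array([0.182, 0.649, 0.23 ]), 'tcp_rot': array([ 0.136,  0.991, -0.001, -0.   ]), 'contact_force': array([-0.42 ,  0.463,  0.363]), 'wrist_torque': array([-0.021, -0.028,  0.026]), 'opening': np.float64(0.998)}
['Unreachable', 'get_state', 'grasp_offset', 'mark_of', 'read_camera', 'sign_off', 'silhouettes', 'spot_in']
0.0187
scene [ 1.477 -0.17   0.785]
  carrier [314.7 207.4] 0.57 [0.548 0.152 0.   ]
  carrier [332.7 193.5] 0.41 [0.483 0.235 0.   ]
  handle [322.4 168.7] 0.93 [0.567 0.158 0.165]
  handle [334.3 214.9] 0.36 [0.781 0.125 0.165]
  pot1 [168.3 209.2] 0.91 [ 0.505 -0.325  0.022]
  pot1 [335.1 213.4] 0.88 [0.613 0.198 0.022]
  pot1 [330.5 196.9] 0.87 [0.528 0.21  0.022]
  pot1 [305.3 217.4] 0.83 [0.617 0.101 0.022]
  pot1 [333.3 195.7] 0.26 [0.523 0.222 0.022]
  scale [170.7 204.3] 0.75 [ 0.452 -
[... 1303 characters left out ...]
0.61 [0.512 0.214 0.022]
  pocket_a [188.9 157.2] 0.37 [0.63  0.188 0.022]
  pocket_b [186.8 159.5] 0.81 [0.622 0.195 0.022]
  pocket_b [205.7 196.1] 0.69 [0.503 0.13  0.022]
  pocket_b [180.1 192.8] 0.61 [0.512 0.214 0.022]
  pocket_b [188.9 157.2] 0.37 [0.63  0.188 0.022]
  pocket_c [186.8 159.5] 0.81 [0.622 0.195 0.022]
  pocket_c [205.7 196.1] 0.69 [0.503 0.13  0.022]
  pocket_c [180.1 192.8] 0.61 [0.512 0.214 0.022]
  pocket_c [188.9 157.2] 0.37 [0.63  0.188 0.022]
  pocket_d [186.8 159.5] 0.81 [0.622 0.195 0.022]
  pocket_d [205.7 196.1] 0.69 [0.503 0.13  0.022]
  pocket_d [180.1 192.8] 0.61 [0.512 0.214 0.022]
  pocket_d [188.9 157.2] 0.37 [0.63  0.188 0.022]
wrist [0.111 0.668 0.374]
```

View pics/scene0.png

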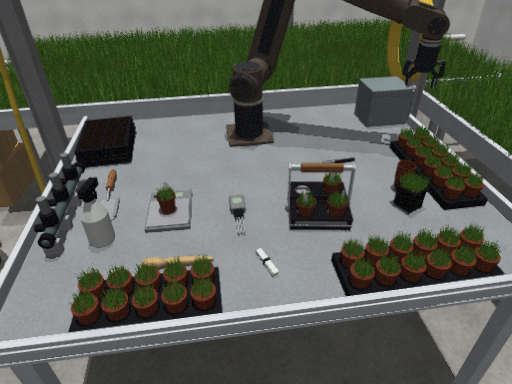

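View pics/top0.png

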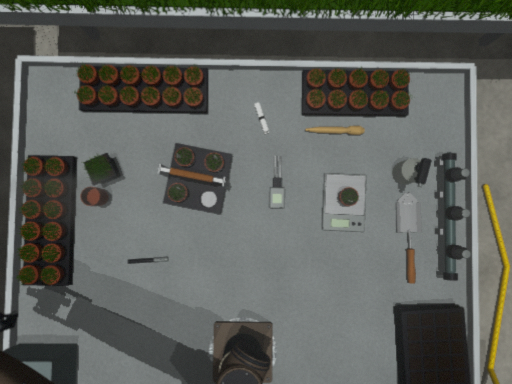

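View pics/wrist0.png

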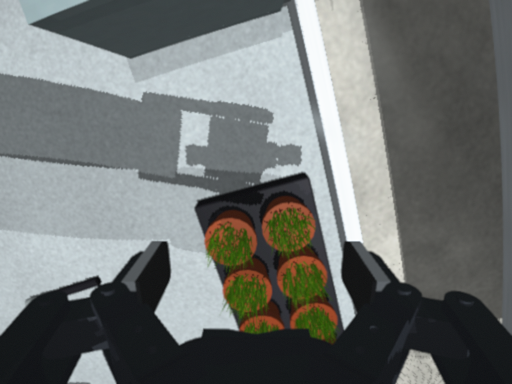

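The pot to move is on the scale at top-view pixel (348,197). The empty pocket is the near-right one at (209,199), which is the carrier's -x, -y corner (pocket_d), and the carrier is yawed about -10°. Next I'll put the wrist camera over the carrier.

jog_arm(targets="10 0 35 0 0 0 1;28 -28 10 0 0 0 1;28 -28 10 0 0 0 1;28 -28 10 0 0 0 1;28 -28 10 0 0 0 1;28 -28 10 0 0 0 1;28 -28 10 0 0 0 1;28 -28 10 0 0 0 1;28 -28 10 0 0 0 1;28 -28 10 0 0 0 1")

```text
time: 2.18
eef_pos: [0.4417, 0.3924, 0.3565]
tcp_rot: [0.128, 0.992, -0.002, -0.001]
contact_force: [0.0, 1.4, -0.2]
opening: 0.998
```

jog_arm(targets="26 -30 0 0 0 0 1;26 -30 0 0 0 0 1;26 -30 0 0 0 0 1;26 -30 0 0 0 0 1;26 -30 0 0 0 0 1;26 -30 0 0 0 0 1;26 -30 0 0 0 0 1;26 -30 0 0 0 0 1")

```text
time: 2.85
eef_pos: [0.6587, 0.1396, 0.3635]
tcp_rot: [0.128, 0.992, 0.001, 0.004]
contact_force: [0.4, 0.9, 0.4]
opening: 1.001
```

```bash
cat > look.py <<'E'
from h import *
import sys,pickle
n=sys.argv[1]
p=read_camera('wrist');save(n,p);pickle.dump(p,open(n+'.pkl','wb'))
print(np.round(np.array(p['world_from_camera'])[:3],3)); print(np.round(get_state()['eef_pos'],4))
for t in ['carrier','handle','pot1','pocket_a','scale']:
    for r in mark_of(t,p): print(' ',t,np.round(r['uv'],1),round(r['p'],2),np.round(atz(p,r['uv'],{'handle':.165,'carrier':0,'scale':0}.get(t,.022)),3))
E
python3 look.py w1
```

```text
[[ 0.253 -0.924 -0.286  0.587]
 [ 0.967  0.243  0.071  0.157]
 [ 0.003 -0.295  0.956  0.506]]
[0.6627 0.1328 0.3622]
  carrier [249.   83.3] 0.57 [0.558 0.155 0.   ]
  handle [242.9  76.9] 0.62 [0.559 0.151 0.165]
  handle [249.   83.1] 0.36 [0.567 0.156 0.165]
  pot1 [282.5 121.7] 0.94 [0.63  0.192 0.022]
  pot1 [222.8 125.8] 0.79 [0.612 0.097 0.022]
  pot1 [276.8  42.8] 0.67 [0.513 0.211 0.022]
  pocket_a [217.6 122.7] 0.95 [0.605 0.091 0.022]
  pocket_a [214.2  45.7] 0.82 [0.493 0.118 0.022]
  pocket_a [276.4  43.6] 0.78 [0.514 0.21  0.022]
```

View pics/w1.png

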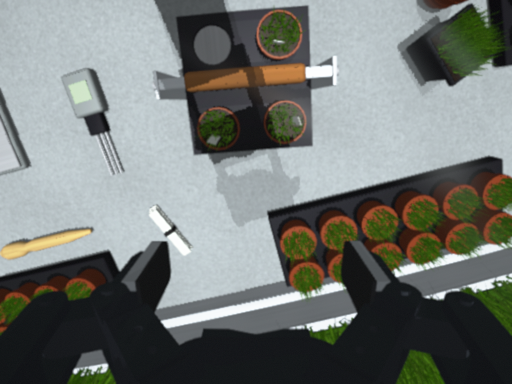

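The carrier fills the top of the wrist view. The empty hole is at (213,45) and the handle bar runs from (187,80) to (305,75). I'll take a second wrist view from nearer.

jog_arm(targets="-35 8 0 0 0 0 1;-35 8 0 0 0 0 1;-35 0 0 0 0 0 1;0 0 0 0 0 0 1")

```text
time: 3.48
eef_pos: [0.5451, 0.1638, 0.3578]
tcp_rot: [0.124, 0.992, 0.001, -0.0]
contact_force: [-1.3, 0.6, 0.5]
opening: 1.001
```

```bash
python3 look.py w2
```

```text
[[ 0.245 -0.929 -0.278  0.474]
 [ 0.969  0.236  0.069  0.18 ]
 [ 0.002 -0.286  0.958  0.501]]
[0.5474 0.1639 0.3586]
  carrier [252.4 157.3] 0.59 [0.56  0.154 0.   ]
  carrier [282.5 194.1] 0.18 [0.637 0.189 0.   ]
  handle [246.8 183.3] 0.64 [0.56  0.148 0.165]
  pot1 [276.2 122.1] 0.81 [0.51  0.206 0.022]
  pot1 [286.2 191.8] 0.62 [0.627 0.196 0.022]
  pot1 [230.1 195.9] 0.6 [0.611 0.102 0.022]
  pocket_a [281.3 191.8] 0.91 [0.625 0.188 0.022]
  pocket_a [223.7 195.7] 0.84 [0.608 0.091 0.022]
  pocket_a [220.2 126.5] 0.82 [0.495 0.118 0.022]
  pocket_a [181.1 280.3] 0.69 [ 0.749 -0.033  0.022]
```

View pics/w2.png

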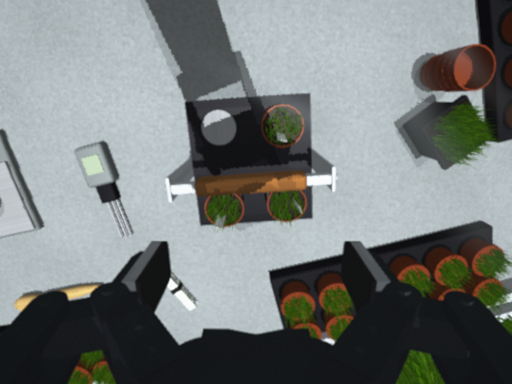

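```bash
python3 - <<'E'
import cv2
a=cv2.imread('pics/w1.png')[0:165,150:350];b=cv2.imread('pics/w2.png')[80:235,150:350]
cv2.imwrite('pics/z1.png',cv2.resize(a,None,fx=4,fy=3.6,interpolation=cv2.INTER_CUBIC));cv2.imwrite('pics/z2.png',cv2.resize(b,None,fx=4,fy=3.8,interpolation=cv2.INTER_CUBIC))
E
```

```text
(no output)
```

View pics/z1.png

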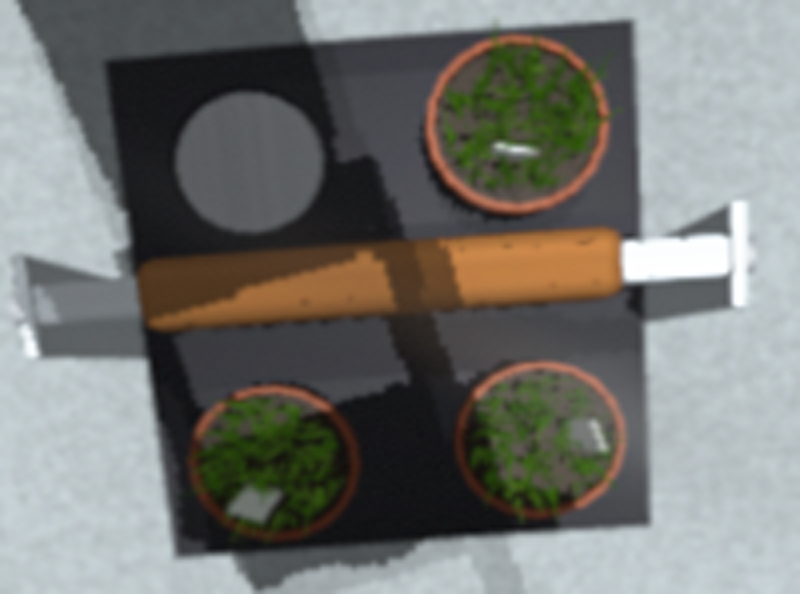

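View pics/z2.png

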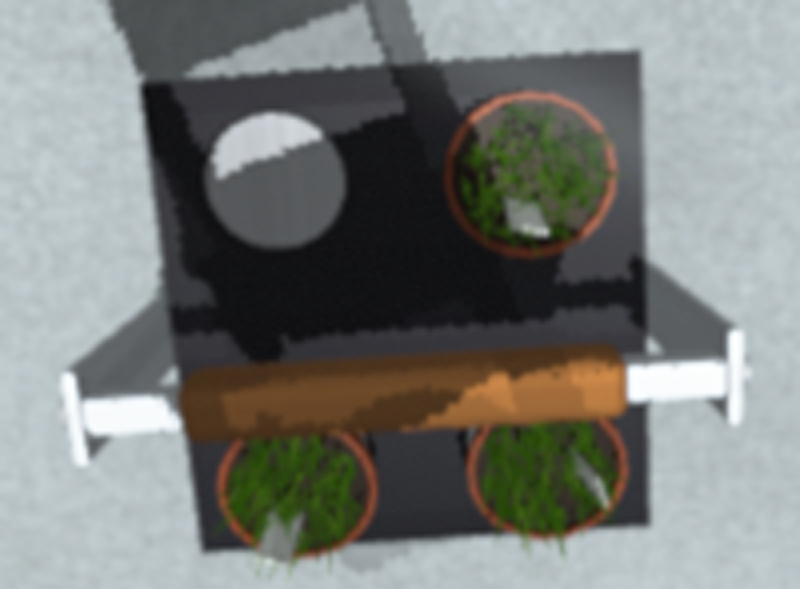

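```bash
cat > fit.py <<'E'
from h import *
import pickle
from scipy.optimize import least_squares
p1,p2=[pickle.load(open(f'w{i}.pkl','rb')) for i in (1,2)]
f1=lambda a:(a[0]/4+150-.4,a[1]/3.6-.4); f2=lambda a:(a[0]/4+150-.4,a[1]/3.8+80-.4)
A=[(f1((248,163)),(-.058,-.047,.042)),(f1((517,124)),(-.058,.047,.082)),(f1((275,463)),(.058,-.047,.082)),(f1((542,438)),(.058,.047,.082)),
(f1((140,297)),(0,-.065,.172)),(f1((621,262)),(0,.065,.172)),(f1((107,62)),(-.1,-.1,.044)),(f1((633,20)),(-.1,.1,.044))]
B=[(f2((275,180)),(-.058,-.047,.042)),(f2((532,175)),(-.058,.047,.082)),(f2((183,404)),(0,-.065,.17)),(f2((626,380)),(0,.065,.17)),(f2((142,82)),(-.1,-.1,.044)),(f2((640,52)),(-.1,.1,.044))]
def M(x,L):
    c,s=np.cos(x[2]),np.sin(x[2]);L=np.array(L);return np.c_[x[0]+c*L[:,0]-s*L[:,1],x[1]+s*L[:,0]+c*L[:,1],x[3]+L[:,2]]
def res(x,S=((p1,A),(p2,B))): return np.concatenate([(proj(p,M(x,[l for _,l in S_]))-np.array([u for u,_ in S_])).ravel() for p,S_ in S])
for S in [((p1,A),(p2,B)),((p1,A),),((p2,B),)]:
    r=least_squares(lambda x:res(x,S),[.56,.155,-.17,0],loss='soft_l1');print(np.round(r.x,4),np.degrees(r.x[2]))
    if len(S)==2: print(np.round(r.fun.reshape(-1,2),1)); print(np.round(M(r.x,[(-.058,-.047,.022),(0,0,.165),(.058,.047,.022)]),4))
a=[ray(p1,A[0][0]),ray(p2,B[0][0])];print('hole',tri(a))
a=[ray(p1,np.mean([A[4][0],A[5][0]],0)),ray(p2,np.mean([B[2][0],B[3][0]],0))];print('bar',tri(a))
E
python3 fit.py
```

```text
[ 0.5602  0.153  -0.182  -0.0044] -10.429397576439186
[[ 0.9  0.2]
 [-0.1 -0.1]
 [-0.8 -1.1]
 [-1.8  0.9]
 [ 1.  -0.1]
 [ 0.1  0.1]
 [-3.8  0.5]
 [ 4.3  0.5]
 [ 0.4  0.1]
 [-0.7 -0.9]
 [ 0.4  0.4]
 [-0.3 -0.4]
 [-4.   0.4]
 [ 4.1 -0.9]]
[[0.4947 0.1173 0.0176]
 [0.5602 0.153  0.1606]
 [0.6258 0.1887 0.0176]]
[ 0.5601  0.1531 -0.1764 -0.0044] -10.104739029808398
[ 0.5608  0.1527 -0.1907 -0.0066] -10.926787336571197
hole (array([0.49431852, 0.11647369, 0.03839504]), [np.float64(0.00029846616631680966), np.float64(0.00029846616631682825)])
bar (array([0.56028855, 0.15289084, 0.16540728]), [np.float64(0.00027599331765149635), np.float64(0.00027599331765138456)])
```

Two-view fit:
- Carrier at (0.560, 0.153), yaw about -10.3°.
- Pocket_d at (0.4945, 0.117).
- Bar centre triangulates to z 0.165, as expected.

Now to the scale.

jog_arm(targets="-3 -38 0 0 0 0.5 1;-3 -38 0 0 0 0.5 1;-3 -38 0 0 0 0.5 1;-3 -38 0 0 0 0.5 1;-3 -38 0 0 0 0.5 1;-3 -38 0 0 0 0.5 1;-3 -38 0 0 0 0.5 1;-3 -38 0 0 0 0.5 1;-3 -38 0 0 0 0 1;-3 -38 0 0 0 0 1")

```text
time: 4.62
eef_pos: [0.5281, -0.2319, 0.3612]
tcp_rot: [0.085, 0.996, 0.002, 0.005]
contact_force: [0.7, 0.7, 0.3]
opening: 0.998
```

jog_arm(targets="-2 -36 -15 0 0 0 1;0 -36 -15 0 0 0 1;0 -15 -15 0 0 0 1;0 0 0 0 0 0 1")

```text
time: 4.95
eef_pos: [0.5261, -0.3356, 0.3156]
tcp_rot: [0.09, 0.996, -0.0, 0.007]
contact_force: [-0.1, 0.6, -1.9]
opening: 1.0
```

```bash
python3 look.py s1
```

```text
[[ 0.179 -0.938 -0.296  0.452]
 [ 0.984  0.171  0.053 -0.324]
 [ 0.001 -0.301  0.954  0.458]]
[ 0.5266 -0.3348  0.3171]
  handle [96.6 69.5] 0.2 [ 0.397 -0.466  0.165]
  pot1 [255.7 139.9] 0.89 [ 0.51  -0.333  0.022]
  scale [256.8 125.5] 0.78 [ 0.491 -0.328  0.   ]
```

View pics/s1.png

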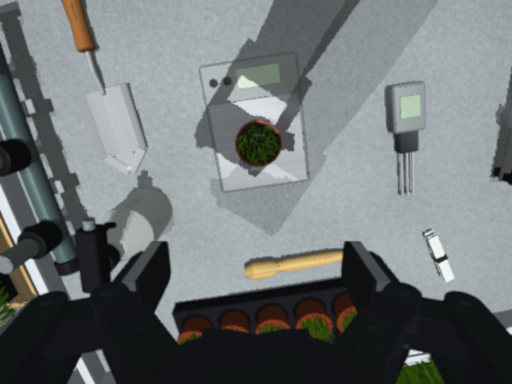

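The pot stands on the scale plate with its rim circle at about (258,143). The sprayer, at (125,220), is well clear. I'll take a second view from nearer.

jog_arm(targets="-15 0 -30 0 0 0 1;-10 0 -30 0 0 0 1;0 0 -10 0 0 0 1;0 0 0 0 0 0 1")

```text
time: 5.58
eef_pos: [0.5066, -0.3274, 0.2583]
tcp_rot: [0.083, 0.996, -0.006, 0.017]
contact_force: [-0.3, -0.7, -0.7]
opening: 1.001
```

```bash
python3 look.py s2; python3 - <<'E'
from h import *
import pickle
R=[]
for n in ('s1','s2'):
    p=pickle.load(open(n+'.pkl','rb'));im=p['pixels'].astype(int);b,g,r=im[...,0],im[...,1],im[...,2]
    m=((r>1.35*g)&(r>1.35*b)&(r>50)).astype(np.uint8)
    nn,l,st,c=cv2.connectedComponentsWithStats(m,connectivity=8)
    uv0=(256,140) if n=='s1' else None
    best=[i for i in range(1,nn) if st[i,4]>40]
    for i in best: print(n,i,st[i],np.round(c[i],1))
E
```

```text
[[ 0.165 -0.935 -0.314  0.43 ]
 [ 0.986  0.153  0.062 -0.314]
 [-0.01  -0.32   0.947  0.399]]
[ 0.507  -0.3276  0.2593]
  pot1 [256.5 158.3] 0.58 [ 0.511 -0.331  0.022]
  scale [259.7 140.2] 0.63 [ 0.492 -0.323  0.   ]
s1 1 [ 62   0  33  52 873] [78.6 24.8]
s1 2 [236 120  46  28 136] [260.8 127.4]
s1 9 [336 305  21  28 217] [343.8 316.5]
s1 10 [295 310  38  21 310] [314.1 318.8]
s1 11 [255 316  36  19 264] [272.1 323.7]
s1 14 [222 324  27   9 147] [235.3 327.7]
s1 16 [177 329  26  14 162] [188.5 334. ]
s2 1 [  36    0   37   56 1081] [54.5 26.9]
s2 3 [231 140  22  22  64] [239.7 148.1]
```

View pics/s2.png

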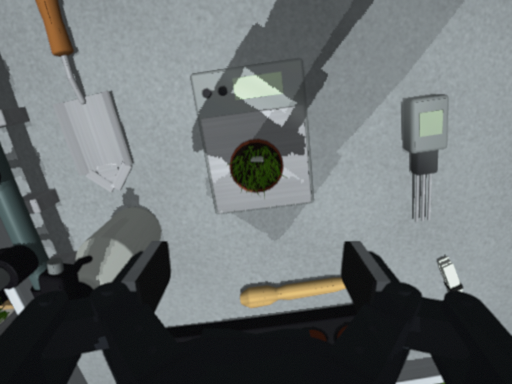

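```bash
python3 - <<'E'
import cv2,numpy as np
a=cv2.imread('pics/s1.png')[110:180,220:300];b=cv2.imread('pics/s2.png')[130:200,215:295]
z=[np.clip(cv2.resize(i,None,fx=5,fy=5,interpolation=cv2.INTER_CUBIC).astype(float)*1.8,0,255).astype('uint8') for i in(a,b)]
cv2.imwrite('pics/z3.png',np.hstack(z))
E
```

```text
(no output)
```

View pics/z3.png

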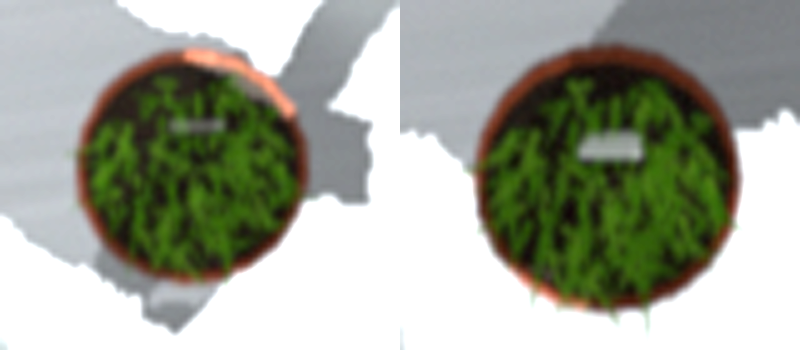

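```bash
python3 - <<'E'
from h import *
import pickle
p1,p2=[pickle.load(open(n+'.pkl','rb')) for n in('s1','s2')]
a,b=(258.2,142.6),(256.4,165)
print(tri([ray(p1,a),ray(p2,b)]),[np.round(atz(p,u,.08),4) for p,u in((p1,a),(p2,b))])
from scipy.spatial.transform import Rotation as R
s=get_state();print(s['eef_pos'],R.from_quat(s['tcp_rot']).as_matrix().round(3))
E
```

```text
(array([ 0.5066487 , -0.32964777,  0.07617862]), [np.float64(5.083134930238678e-05), np.float64(5.0831349302258676e-05)]) [array([ 0.5061, -0.3296,  0.08  ]), array([ 0.5058, -0.3294,  0.08  ])]
[ 0.5078915  -0.32954093  0.26164758] [[-0.985  0.167  0.037]
 [ 0.166  0.986 -0.02 ]
 [-0.04  -0.013 -0.999]]
```

The pot's rim centre is at (0.506, -0.3295). The rim triangulates to about 0.078, which agrees with 0.082. I'll level the tool and come down around it.

jog_arm(targets="0 0 -30 0.6 1 0 1;0 0 -30 0.6 1 0 1;0 0 -30 0 0 0 1;0 0 -30 0 0 0 1;0 0 -10 0 0 0 1;0 0 0 0 0 0 1;0 0 0 0 0 0 1")

```text
time: 6.47
eef_pos: [0.5138, -0.334, 0.1394]
tcp_rot: [0.083, 0.996, -0.005, 0.009]
contact_force: [-0.3, -0.5, -0.8]
opening: 1.001
```

```bash
cat > st.py <<'E'
from h import *
from scipy.spatial.transform import Rotation as R
s=get_state();r=R.from_quat(s['tcp_rot']).as_matrix();z=r[:,2]
print(round(s['time'],2),s['eef_pos'].round(4),'level rotvec deg',np.degrees(np.cross(z,[0,0,-1])).round(2),'yaw y',np.degrees(np.arctan2(-r[0,1],r[1,1])).round(2),'F',s['contact_force'].round(2),'T',np.round(s['wrist_torque'],2),'op',round(float(s['opening']),3),'q',s['qpos'].round(2))
E
python3 st.py
```

```text
6.47 [ 0.5138 -0.334   0.1394] level rotvec deg [0.7  0.96 0.  ] yaw y -9.55 F [-0.26 -0.51 -0.82] T [-0.05 -0.   -0.01] op 1.001 q [-0.74  0.23  1.82  0.    1.07 -2.15]
```

jog_arm(targets="-8 4 0 0.7 1 0 1;0 0 0 0 0 0 1;0 0 0 0 0 0 1")

```text
time: 6.72
eef_pos: [0.5073, -0.3317, 0.145]
tcp_rot: [0.083, 0.997, -0.002, 0.002]
contact_force: [0.1, -0.6, 0.1]
opening: 0.999
```

```bash
python3 st.py
```

```text
6.72 [ 0.5073 -0.3317  0.145 ] level rotvec deg [0.24 0.2  0.  ] yaw y -9.54 F [ 0.14 -0.59  0.15] T [ 0.02 -0.06  0.01] op 0.999 q [-0.75  0.22  1.82 -0.    1.09 -2.15]
```

jog_arm(targets="0 1 -25 0 0 0 1;0 1 -25 0 0 0 1;0 0 -20 0 0 0 1;0 0 -10 0 0 0 1;0 0 0 0 0 0 1;0 0 0 0 0 0 1")

```text
time: 7.22
eef_pos: [0.5129, -0.3349, 0.0753]
tcp_rot: [0.083, 0.996, -0.009, 0.011]
contact_force: [-0.2, -0.5, -0.3]
opening: 1.0
```

```bash
python3 st.py; python3 look.py s3|head -4; python3 -c "
from h import *
p=read_camera('scene');cv2.imwrite('pics/sc1.png',cv2.resize(p['pixels'][130:260,90:290],None,fx=4,fy=4,interpolation=cv2.INTER_CUBIC))"
```

```text
7.22 [ 0.5129 -0.3349  0.0753] level rotvec deg [1.13 1.16 0.  ] yaw y -9.56 F [-0.21 -0.54 -0.31] T [ 0.02  0.06 -0.02] op 1.0 q [-0.74  0.31  1.86 -0.    0.95 -2.15]
[[ 0.165 -0.939 -0.302  0.438]
 [ 0.986  0.152  0.066 -0.321]
 [-0.016 -0.309  0.951  0.217]]
[ 0.513  -0.335   0.0756]
```

View pics/s3.png

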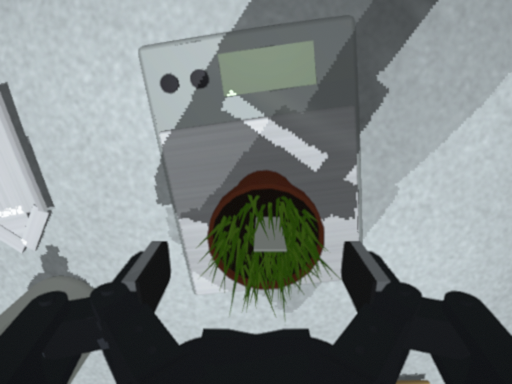

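View pics/sc1.png

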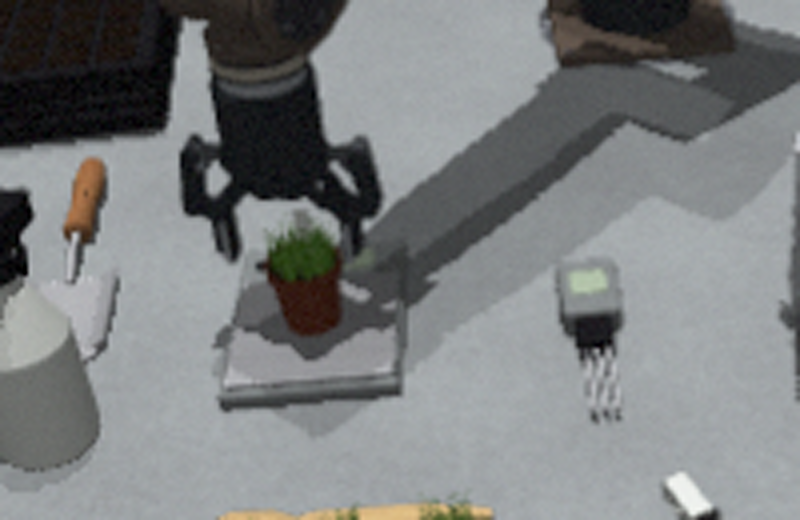

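The pot, at (266,235), sits between the fingers and about 5 mm off-centre, which matches the TCP offset. I'll correct and descend.

jog_arm(targets="-7 5 0 1.1 1.1 -0.5 1;0 0 0 0 0 0 1;-1 1 -10 0 0 0 1;-1 0 -10 0.2 0.2 0 1;0 0 0 0 0 0 1;0 0 0 0 0 0 1")

```text
time: 8.07
eef_pos: [0.5046, -0.3295, 0.0549]
tcp_rot: [0.087, 0.996, 0.0, 0.0]
contact_force: [0.3, -0.7, 0.2]
opening: 0.999
```

```bash
python3 st.py
```

```text
8.07 [ 0.5046 -0.3295  0.0549] level rotvec deg [-0.01  0.02  0.  ] yaw y -10.03 F [ 0.29 -0.7   0.2 ] T [ 0.01 -0.    0.02] op 0.999 q [-0.75  0.33  1.87  0.    0.94 -2.14]
```

jog_arm(targets="1 0 0 0 0 0 0.5;0 0 0 0 0 0 0.3;0 0 0 0 0 0 0;0 0 0 0 0 0 -0.4;0 0 0 0 0 0 -0.4;0 0 0 0 0 0 -0.4;0 0 0 0 0 0 -0.4;0 0 0 0 0 0 -0.4", force=30)

```text
time: 8.73
eef_pos: [0.5056, -0.3293, 0.054]
tcp_rot: [0.087, 0.996, 0.0, -0.0]
contact_force: [0.1, 0.2, -0.6]
opening: 0.688
```

```bash
python3 st.py; python3 look.py s4|head -4; python3 -c "
from h import *
p=read_camera('scene');cv2.imwrite('pics/sc2.png',cv2.resize(p['pixels'][130:260,90:290],None,fx=4,fy=4,interpolation=cv2.INTER_CUBIC))"
```

```text
8.73 [ 0.5056 -0.3293  0.054 ] level rotvec deg [-0.05 -0.02 -0.  ] yaw y -10.02 F [ 0.09  0.23 -0.56] T [ 0.05 -0.04  0.01] op 0.688 q [-0.75  0.34  1.87  0.    0.94 -2.14]
[[ 0.173 -0.944 -0.282  0.434]
 [ 0.985  0.166  0.049 -0.318]
 [ 0.    -0.286  0.958  0.197]]
[ 0.5056 -0.3293  0.054 ]
```

View pics/s4.png

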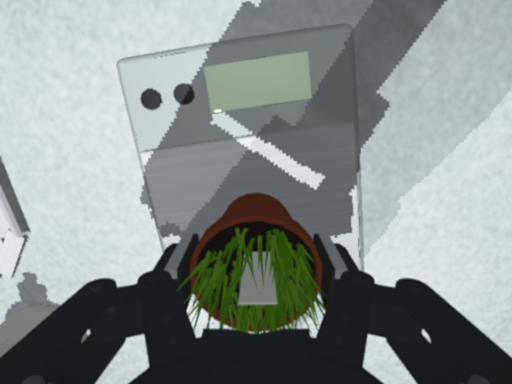

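View pics/sc2.png

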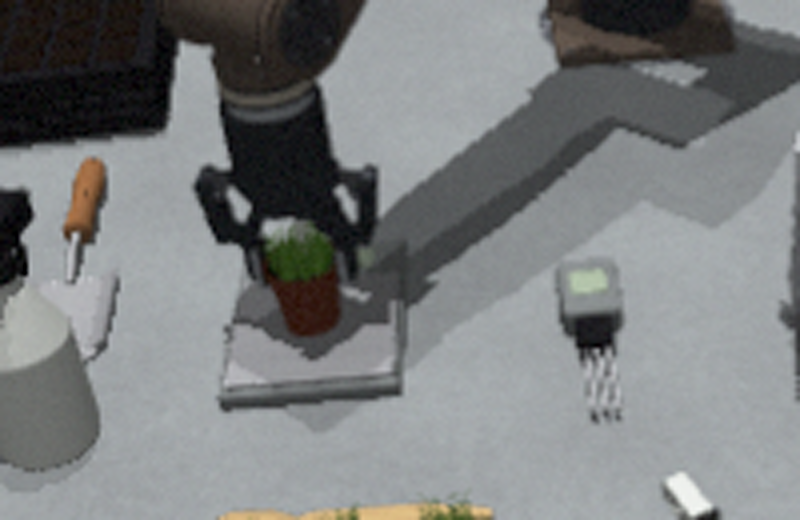

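It's gripped: the opening is 0.688, about 58 mm, against a 60 mm rim. Now a test lift.

jog_arm(targets="0 0 8 0 0 0 -0.4;0 0 15 0 0 0 -0.4;0 0 20 0 0 0 -0.4;0 0 0 0 0 0 -0.4;0 0 0 0 0 0 -0.4")

```text
time: 9.5
eef_pos: [0.5046, -0.3284, 0.0983]
tcp_rot: [0.087, 0.996, 0.001, -0.001]
contact_force: [-0.6, 0.3, -1.4]
opening: 0.69
```

```bash
python3 st.py;  python3 -c "
from h import *
p=read_camera('scene');cv2.imwrite('pics/sc3.png',cv2.resize(p['pixels'][130:260,90:290],None,fx=4,fy=4,interpolation=cv2.INTER_CUBIC))"
```

```text
9.5 [ 0.5046 -0.3284  0.0983] level rotvec deg [-0.17 -0.15 -0.  ] yaw y -10.02 F [-0.57  0.32 -1.39] T [0.04 0.04 0.  ] op 0.69 q [-0.75  0.27  1.85  0.    1.02 -2.14]
```

View pics/sc3.png

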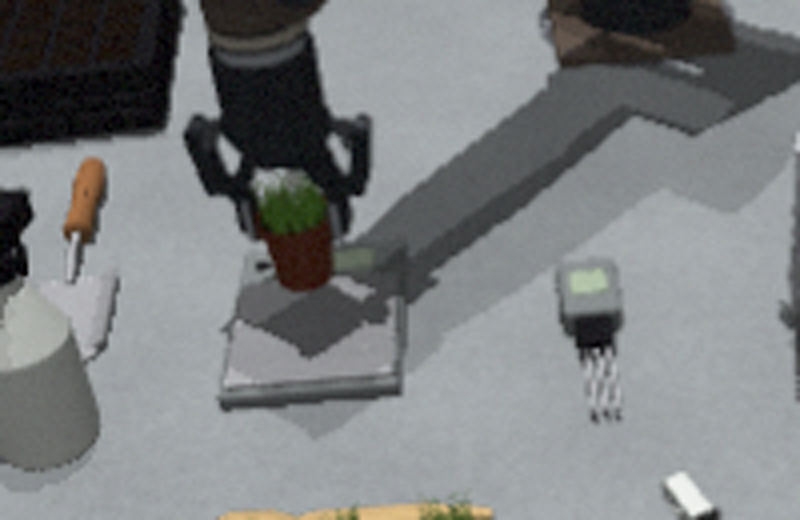

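The pot hangs level and clear of the scale. I'll raise it and swing to the carrier.

jog_arm(targets="0 0 25 0 0 0 -0.4;0 10 30 0 0 0 -0.4;0 20 30 0 0 0 -0.4;0 28 25 0 0 0 -0.4;0 30 20 0 0 0 -0.4;0 30 15 0 0 0 -0.4;0 30 0 0 0 0 -0.4;0 30 0 0 0 0 -0.4;0 30 0 0 0 0 -0.4;0 30 0 0 0 0 -0.4")

```text
time: 10.38
eef_pos: [0.4996, -0.0842, 0.24]
tcp_rot: [0.093, 0.996, 0.005, -0.005]
contact_force: [1.2, 0.4, -0.4]
opening: 0.697
```

jog_arm(targets="0 30 0 0 0 0 -0.4;0 30 0 0 0 0 -0.4;0 30 0 0 0 0 -0.4;0 25 0 0 0 0 -0.4;0 20 0 0 0 0 -0.4;0 10 0 0 0 0 -0.4;0 0 0 0 0 0 -0.4")

```text
time: 10.97
eef_pos: [0.495, 0.0733, 0.233]
tcp_rot: [0.09, 0.996, 0.006, -0.01]
contact_force: [-0.2, 0.6, 0.5]
opening: 0.685
```

```bash
python3 st.py
```

```text
10.97 [0.495  0.0733 0.233 ] level rotvec deg [-0.77 -1.08 -0.  ] yaw y -10.36 F [-0.19  0.58  0.51] T [-0.03  0.    0.02] op 0.685 q [-0.06 -0.1   1.99  0.01  1.27 -1.46]
```

jog_arm(targets="0 20 -3 -0.8 -1 0 -0.4;0 20 0 0 0 0 -0.4;0 3 0 0 0 0 -0.4;0 0 0 0 0 0 -0.4;0 0 0 0 0 0 -0.4")

```text
time: 11.38
eef_pos: [0.4949, 0.1134, 0.227]
tcp_rot: [0.091, 0.996, -0.003, -0.002]
contact_force: [0.7, -0.8, -0.9]
opening: 0.691
```

```bash
python3 st.py; python3 look.py d1;  python3 -c "
from h import *
p=read_camera('scene');cv2.imwrite('pics/sc4.png',cv2.resize(p['pixels'][110:250,240:400],None,fx=4,fy=4,interpolation=cv2.INTER_CUBIC))"
```

```text
11.38 [0.4949 0.1134 0.227 ] level rotvec deg [ 0.3  -0.27  0.  ] yaw y -10.45 F [ 0.68 -0.84 -0.9 ] T [-0.03  0.04  0.04] op 0.691 q [ 0.03 -0.08  1.98 -0.01  1.24 -1.36]
[[ 0.18  -0.944 -0.278  0.424]
 [ 0.984  0.171  0.057  0.126]
 [-0.006 -0.283  0.959  0.37 ]]
[0.495  0.1132 0.2269]
  carrier [296.5 206. ] 0.66 [0.561 0.154 0.   ]
  handle [329.5 252.4] 0.17 [0.542 0.162 0.165]
  pot1 [255.3 225.5] 0.92 [0.57  0.097 0.022]
  pot1 [339.1 165.6] 0.71 [0.511 0.21  0.022]
  pot1 [336.2 252.3] 0.68 [0.627 0.195 0.022]
  pocket_a [260.3 165. ] 0.95 [0.494 0.117 0.022]
  pocket_a [339.9 167.6] 0.87 [0.514 0.211 0.022]
  pocket_a [329.9 256.5] 0.66 [0.631 0.186 0.022]
  scale [110.7 237.4] 0.2 [ 0.561 -0.108  0.   ]
```

View pics/d1.png

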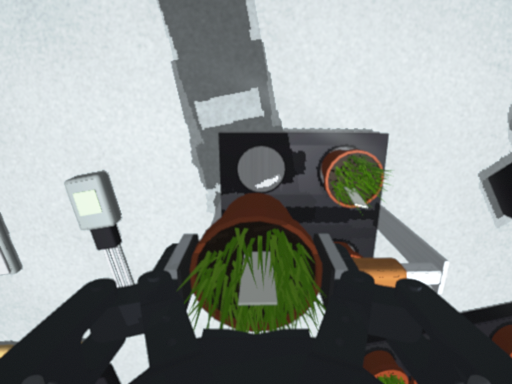

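View pics/sc4.png

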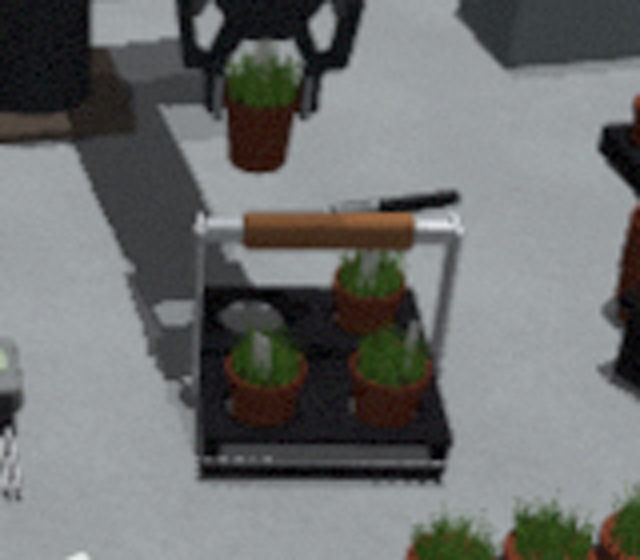

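The empty hole is at (261,168) in the wrist view, again giving (0.494, 0.117). The pot is centred between the fingers. I'll align and descend in stages.

jog_arm(targets="0 4 -10 0.3 -0.3 0 -0.4;0 0 -20 0 0 0 -0.4;0 0 -20 0 0 0 -0.4;0 0 -20 0 0 0 -0.4;0 0 -10 0 0 0 -0.4;0 0 0 0 0 0 -0.4;0 0 0 0 0 0 -0.4")

```text
time: 12.32
eef_pos: [0.4951, 0.1182, 0.1435]
tcp_rot: [0.092, 0.996, 0.002, 0.003]
contact_force: [-0.1, -0.4, -1.5]
opening: 0.69
```

```bash
python3 st.py
```

```text
12.32 [0.4951 0.1182 0.1435] level rotvec deg [-0.14  0.35  0.  ] yaw y -10.56 F [-0.09 -0.43 -1.46] T [ 0.03 -0.03  0.01] op 0.69 q [ 0.03  0.01  2.06  0.    1.07 -1.35]
```

jog_arm(targets="0 -1 -10 0 0.3 0 -0.4;0 0 -15 0 0 0 -0.4;0 0 -15 0 0 0 -0.4;0 0 -10 0 0 0 -0.4;0 0 0 0 0 0 -0.4;0 0 0 0 0 0 -0.4")

```text
time: 12.82
eef_pos: [0.4991, 0.1173, 0.0954]
tcp_rot: [0.092, 0.996, 0.002, 0.005]
contact_force: [-0.1, -0.6, -0.3]
opening: 0.687
```

```bash
python3 st.py;python3 look.py d2|head -4;  python3 -c "
from h import *
p=read_camera('scene');cv2.imwrite('pics/sc5.png',cv2.resize(p['pixels'][110:250,240:400],None,fx=4,fy=4,interpolation=cv2.INTER_CUBIC))"
```

```text
12.82 [0.4991 0.1173 0.0954] level rotvec deg [-0.17  0.61  0.  ] yaw y -10.54 F [-0.09 -0.56 -0.29] T [0.   0.04 0.  ] op 0.687 q [ 0.03  0.08  2.08  0.    0.97 -1.36]
[[ 0.182 -0.939 -0.292  0.426]
 [ 0.983  0.175  0.05   0.129]
 [ 0.005 -0.296  0.955  0.238]]
[0.4991 0.1173 0.0955]
```

View pics/d2.png

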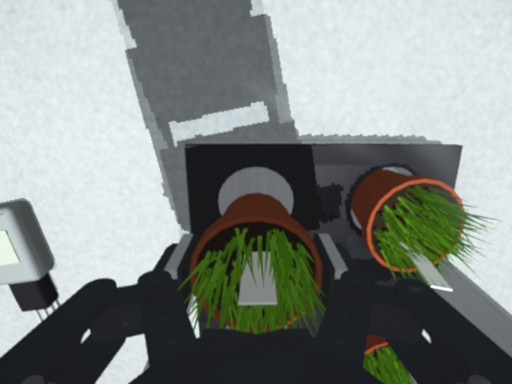

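View pics/sc5.png

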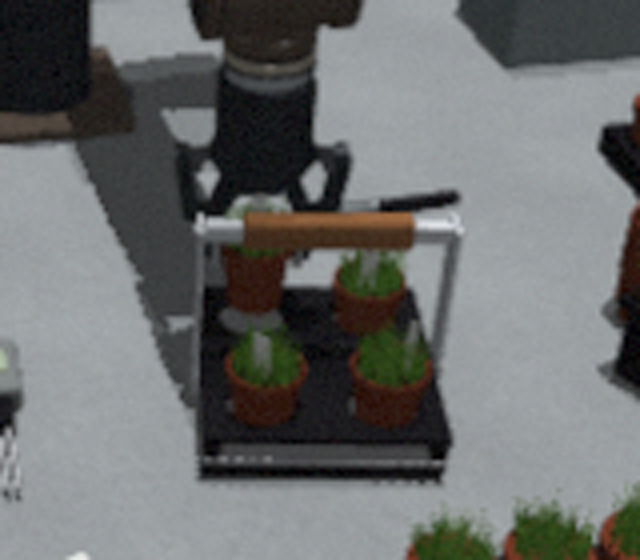

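jog_arm(targets="-5 0 0 0 0.6 0 -0.4;0 0 0 0 0 0 -0.4;0 0 0 0 0 0 -0.4")

```text
time: 13.42
eef_pos: [0.4942, 0.1174, 0.0969]
tcp_rot: [0.092, 0.996, 0.002, 0.001]
contact_force: [0.8, 0.2, -1.0]
opening: 0.692
```

```bash
python3 st.py; python3 - <<'E'
from h import *
import pickle
p=pickle.load(open('d2.pkl','rb'))
t=np.linspace(0,6.283,24)
print(proj(p,[[.4945,.117,.044],[.4675,.117,.044]]))
q=proj(p,np.c_[.4945+.027*np.cos(t),.117+.027*np.sin(t),0*t+.044])
print(q.min(0),q.max(0))
E
```

```text
13.42 [0.4942 0.1174 0.0969] level rotvec deg [-0.17  0.1   0.  ] yaw y -10.53 F [ 0.84  0.16 -1.  ] T [-0.02  0.01 -0.05] op 0.692 q [ 0.03  0.07  2.09  0.    0.98 -1.36]
[[255.36512929 204.24499541]
 [248.05111358 166.99501992]]
[216.92889388 166.37518385] [293.96102568 239.11647332]
```

The predicted hole (217–294, top row 166) coincides with the visible one (about 218–293, row 167). I'll insert.

jog_arm(targets="-1 0 -8 0 0 0 -0.4;-1 0 -8 0 0 0 -0.4;-1 0 -8 0 0 0 -0.4;0 0 0 0 0 0 -0.4;0 0 0 0 0 0 -0.4")

```text
time: 13.83
eef_pos: [0.4903, 0.1174, 0.07]
tcp_rot: [0.092, 0.996, 0.002, 0.0]
contact_force: [-0.2, 0.2, -0.4]
opening: 0.693
```

```bash
python3 st.py
```

```text
13.83 [0.4903 0.1174 0.07  ] level rotvec deg [-0.17  0.07  0.  ] yaw y -10.53 F [-0.24  0.23 -0.38] T [0.01 0.11 0.02] op 0.693 q [ 0.03  0.11  2.11  0.    0.92 -1.36]
```

jog_arm(targets="4 0 0 0 0 0 -0.4;0 0 0 0 0 0 -0.4;0 0 -5 0 0 0 -0.4;0 0 0 0 0 0 -0.4")

```text
time: 14.17
eef_pos: [0.4947, 0.1174, 0.0641]
tcp_rot: [0.092, 0.996, 0.002, 0.0]
contact_force: [-1.0, 0.2, -1.8]
opening: 0.687
```

```bash
python3 st.py
```

```text
14.17 [0.4947 0.1174 0.0641] level rotvec deg [-0.17  0.03  0.  ] yaw y -10.54 F [-0.99  0.21 -1.8 ] T [-0.06  0.01 -0.03] op 0.687 q [ 0.03  0.13  2.1   0.    0.91 -1.36]
```

jog_arm(targets="0 0 -4 0 0 0 -0.4;0 0 -4 0 0 0 -0.4;0 0 0 0 0 0 -0.4;0 0 0 0 0 0 -0.4")

```text
time: 14.5
eef_pos: [0.4951, 0.1174, 0.0554]
tcp_rot: [0.092, 0.996, 0.002, 0.0]
contact_force: [-0.1, -0.0, -0.2]
opening: 0.69
```

```bash
python3 st.py
```

```text
14.5 [0.4951 0.1174 0.0554] level rotvec deg [-0.17  0.07  0.  ] yaw y -10.54 F [-0.1  -0.03 -0.22] T [-0.03  0.02 -0.07] op 0.69 q [ 0.03  0.15  2.1   0.    0.89 -1.36]
```

jog_arm(targets="0 0 -2 0 0 0 -0.4;0 0 0 0 0 0 -0.4;0 0 -1 0 0 0 -0.4;0 0 0 0 0 0 -0.4")

```text
time: 14.83
eef_pos: [0.4961, 0.1174, 0.0541]
tcp_rot: [0.092, 0.996, 0.002, 0.001]
contact_force: [-0.3, -0.8, -0.7]
opening: 0.69
```

```bash
python3 st.py
```

```text
14.83 [0.4961 0.1174 0.0541] level rotvec deg [-0.16  0.14  0.  ] yaw y -10.53 F [-0.32 -0.79 -0.7 ] T [-0.01  0.1  -0.01] op 0.69 q [ 0.03  0.15  2.1   0.    0.89 -1.36]
```

jog_arm(targets="-1 0 -3 0 0 0 -0.4;0 0 0 0 0 0 -0.4;0 0 0 0 0 0 -0.4")

```text
time: 15.08
eef_pos: [0.4964, 0.1177, 0.0547]
tcp_rot: [0.092, 0.996, 0.002, 0.002]
contact_force: [-1.0, 0.9, -1.5]
opening: 0.689
```

```bash
python3 st.py; python3 -c "
from h import *
p=read_camera('scene');cv2.imwrite('pics/sc6.png',cv2.resize(p['pixels'][110:250,240:400],None,fx=4,fy=4,interpolation=cv2.INTER_CUBIC))"
```

```text
15.08 [0.4964 0.1177 0.0547] level rotvec deg [-0.16  0.2   0.  ] yaw y -10.5 F [-1.04  0.85 -1.51] T [0.05 0.18 0.02] op 0.689 q [ 0.03  0.15  2.1   0.    0.89 -1.36]
```

View pics/sc6.png

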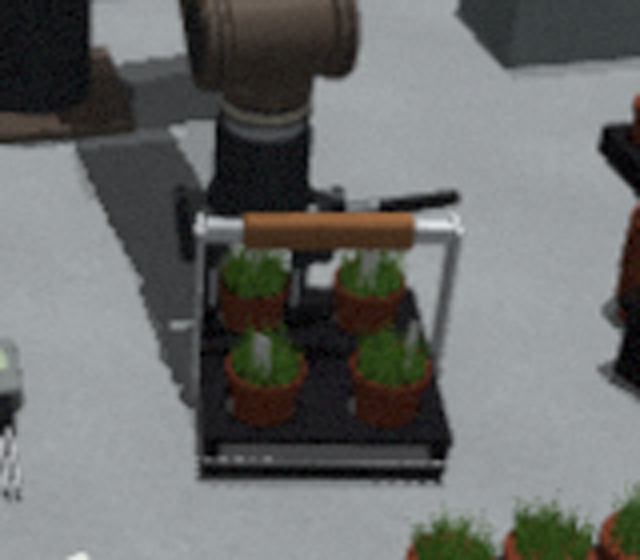

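The pot stopped descending at TCP 0.0547, against the expected 0.054, and stands level with its neighbours. I'll release with a partial opening.

jog_arm(targets="0 0 0 0 0 0 0.6;0 0 0 0 0 0 0.7;0 0 0 0 0 0 0.8;0 0 0 0 0 0 0.85;0 0 0 0 0 0 0.85;0 0 0 0 0 0 0.85")

```text
time: 15.63
eef_pos: [0.4966, 0.1176, 0.0533]
tcp_rot: [0.092, 0.996, 0.002, 0.002]
contact_force: [0.1, -0.0, 0.5]
opening: 0.93
```

```bash
python3 st.py; python3 look.py d3|head -4
```

```text
15.63 [0.4966 0.1176 0.0533] level rotvec deg [-0.16  0.28  0.  ] yaw y -10.51 F [ 0.06 -0.02  0.47] T [-0.03  0.04  0.05] op 0.93 q [ 0.03  0.15  2.1   0.    0.89 -1.36]
[[ 0.181 -0.941 -0.287  0.424]
 [ 0.983  0.174  0.05   0.129]
 [ 0.003 -0.291  0.957  0.196]]
[0.4965 0.1176 0.0533]
```

View pics/d3.png

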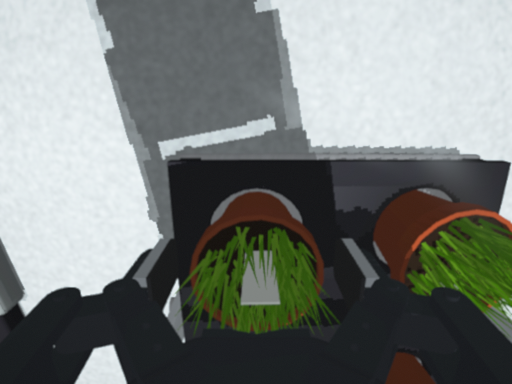

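Released, with gaps on both sides. I'll withdraw straight up.

jog_arm(targets="-1 0 10 0 0 0 0.85;0 0 15 0 0 0 0.85;0 0 15 0 0 0 0.85;0 0 20 0 0 0 0.85;0 0 25 0 0 0 0.85;0 0 30 0 0 0 0.85")

```text
time: 16.43
eef_pos: [0.4886, 0.1173, 0.1675]
tcp_rot: [0.092, 0.996, 0.001, -0.006]
contact_force: [0.1, 0.5, -0.3]
opening: 0.927
```

```bash
python3 st.py
```

```text
16.43 [0.4886 0.1173 0.1675] level rotvec deg [-0.13 -0.7  -0.  ] yaw y -10.52 F [ 0.12  0.5  -0.25] T [-0.03 -0.02  0.03] op 0.927 q [ 0.03 -0.03  2.05  0.    1.14 -1.36]
```

jog_arm(targets="0 0 30 0 -0.7 0 1;0 0 30 0 0 0 1;0 0 30 0 0 -5 1;8 4 20 0 0 -7 1;8 4 10 0 0 -7 1;8 4 0 0 0 -7 1;8 4 0 0 0 -7 1;8 4 0 0 0 -7 1;8 4 0 0 0 -7 1;8 4 0 0 0 -7 1")

```text
time: 17.27
eef_pos: [0.5464, 0.1464, 0.3155]
tcp_rot: [0.544, 0.839, 0.003, 0.014]
contact_force: [0.3, 0.1, 0.2]
opening: 1.002
```

jog_arm(targets="0 0 0 0 0 -7 1;0 0 0 0 0 -7 1;0 0 0 0 0 -7 1;0 0 0 0 0 -7 1;0 0 0 0 0 -7 1;0 0 0 0 0 -1 1;0 0 0 0 0 0 1")

```text
time: 17.85
eef_pos: [0.546, 0.1474, 0.3211]
tcp_rot: [0.781, 0.624, -0.0, 0.016]
contact_force: [0.1, 0.1, 0.1]
opening: 0.998
```

```bash
python3 st.py; python3 look.py k1
```

```text
17.85 [0.546  0.1474 0.3211] level rotvec deg [1.41 1.12 0.  ] yaw y -102.74 F [0.12 0.05 0.14] T [-0.01  0.01  0.01] op 0.998 q [ 0.1  -0.02  1.75 -0.03  1.39  0.32]
[[ 0.975  0.216  0.044  0.559]
 [-0.219  0.927  0.304  0.221]
 [ 0.025 -0.306  0.952  0.463]]
[0.546  0.1474 0.3211]
  carrier [260.5 139.4] 0.93 [0.564 0.154 0.   ]
  handle [262.1 162.5] 0.56 [0.559 0.154 0.165]
  pot1 [220.9 112.3] 0.94 [0.516 0.208 0.022]
  pot1 [299.6 171.3] 0.89 [0.612 0.096 0.022]
  pot1 [302.1 109.2] 0.78 [0.632 0.187 0.022]
  pot1 [224.8 176.6] 0.71 [0.497 0.114 0.022]
  pocket_a [222.8 175. ] 0.76 [0.495 0.117 0.022]
  pocket_a [295.5 171.7] 0.71 [0.606 0.097 0.022]
```

View pics/k1.png

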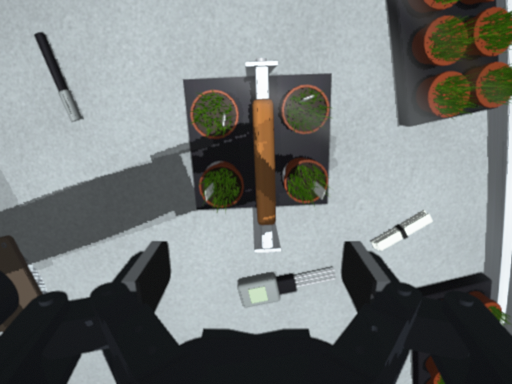

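All four pots are standing in the carrier. The bar runs from (262,100) to (266,222), which puts the handle centre near (0.559, 0.154) again. I'll check the new pot's rim height by comparing this view with others, then go to the handle.

```bash
python3 - <<'E'
from h import *
import pickle
p=pickle.load(open('k1.pkl','rb'))
t=np.linspace(0,6.283,60)
im=p['pixels'].copy();im=cv2.resize(im[60:270,170:350],None,fx=4,fy=2.8*4/2.8,interpolation=cv2.INTER_CUBIC)
c,s=np.cos(np.radians(-10.3)),np.sin(np.radians(-10.3))
for a,b in((-.058,-.047),(.058,-.047),(-.058,.047),(.058,.047)):
    x,y=.5602+c*a-s*b,.153+s*a+c*b
    q=(proj(p,np.c_[x+.03*np.cos(t),y+.03*np.sin(t),0*t+.080])-[170,60]+.5)*4
    cv2.polylines(im,[q.astype(np.int32)],True,(255,255,0),1)
q=(proj(p,[[.5602-s*e,.153+c*e,.178] for e in(-.065,.065)])-[170,60]+.5)*4
cv2.line(im,tuple(map(int,q[0])),tuple(map(int,q[1])),(255,255,0),1)
cv2.imwrite('pics/k1z.png',cv2.resize(im,None,fx=.7,fy=.7))
E
```

```text
(no output)
```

View pics/k1z.png

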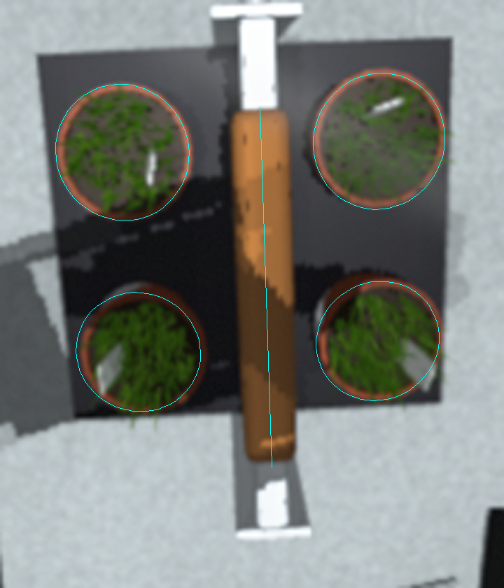

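The model overlay fits all four rims and the bar, so the new pot sits at the same height as the others. On to the handle.

jog_arm(targets="14 6 -10 1.4 1.1 2.4 1;0 0 -25 0 0 0 1;0 0 -25 0 0 0 1;0 0 -25 0 0 0 1;0 0 0 0 0 0 1;0 0 0 0 0 0 1")

```text
time: 18.65
eef_pos: [0.5615, 0.1536, 0.2357]
tcp_rot: [0.766, 0.642, 0.003, 0.001]
contact_force: [-0.4, -0.3, 0.6]
opening: 1.001
```

```bash
python3 st.py
```

```text
18.65 [0.5615 0.1536 0.2357] level rotvec deg [-0.11  0.3   0.  ] yaw y -100.06 F [-0.45 -0.26  0.59] T [ 0.03 -0.02  0.03] op 1.001 q [0.09 0.08 1.81 0.   1.25 0.27]
```

jog_arm(targets="-2 0 -20 0 0.3 0 1;0 0 -20 0 0 0 1;0 0 -20 0 0 0 1;0 0 -15 0 0 0 1;0 0 0 0 0 0 1;0 0 0 0 0 0 1")

```text
time: 19.15
eef_pos: [0.5649, 0.1541, 0.1698]
tcp_rot: [0.766, 0.643, 0.007, 0.004]
contact_force: [-0.1, -0.7, 1.2]
opening: 1.0
```

```bash
python3 st.py; python3 look.py k2|head -4;python3 -c "
from h import *
p=read_camera('scene');cv2.imwrite('pics/sc7.png',cv2.resize(p['pixels'][110:250,240:400],None,fx=4,fy=4,interpolation=cv2.INTER_CUBIC))"
```

```text
19.15 [0.5649 0.1541 0.1698] level rotvec deg [-0.19  0.88  0.  ] yaw y -99.94 F [-0.06 -0.67  1.18] T [0.01 0.04 0.01] op 1.0 q [0.09 0.14 1.86 0.   1.12 0.26]
[[ 0.985  0.168  0.034  0.575]
 [-0.171  0.945  0.28   0.224]
 [ 0.015 -0.281  0.96   0.313]]
[0.565  0.1542 0.1701]
```

View pics/k2.png

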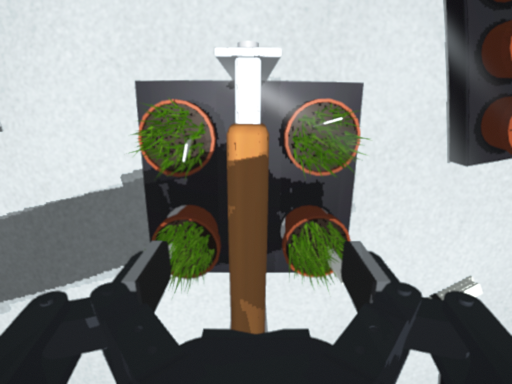

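View pics/sc7.png

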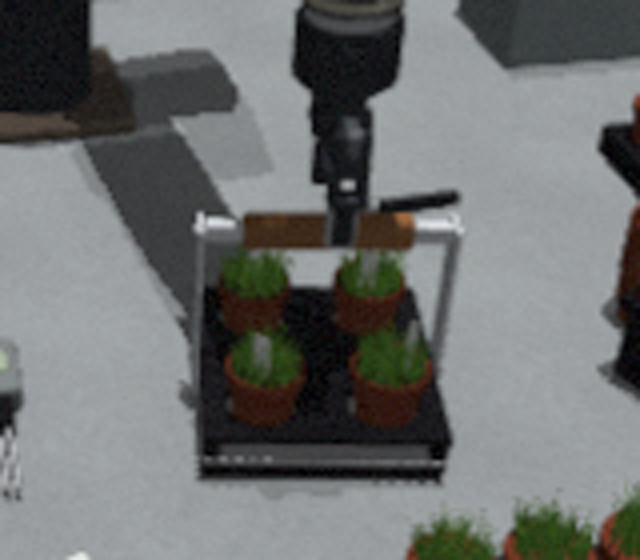

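The bar is parallel to the fingers and about 5 mm left of mid-jaw, matching the x drift. I'll correct and go down.

jog_arm(targets="-5 -1 0 -0.2 0.9 -0.3 1;0 0 0 0 0 0 1;-1 0 -12 0 0 0 1;-1 0 -12 0 0 0 1;0 0 0 0 0 0 1;0 0 0 0 0 0 1")

```text
time: 20.0
eef_pos: [0.5569, 0.153, 0.1438]
tcp_rot: [0.768, 0.641, -0.0, -0.0]
contact_force: [-0.4, 0.7, 0.3]
opening: 1.002
```

```bash
python3 st.py
```

```text
20.0 [0.5569 0.153  0.1438] level rotvec deg [ 0.03 -0.04  0.  ] yaw y -100.27 F [-0.44  0.7   0.33] T [-0.05 -0.01  0.02] op 1.002 q [ 0.09  0.16  1.89 -0.    1.09  0.27]
```

jog_arm(targets="3 0 0 0 0 0 0.5;0 0 0 0 0 0 0;0 0 0 0 0 0 -0.3;0 0 0 0 0 0 -0.6;0 0 0 0 0 0 -0.8;0 0 0 0 0 0 -1;0 0 0 0 0 0 -1;0 0 0 0 0 0 -1;0 0 0 0 0 0 -1", force=30)

```text
time: 20.75
eef_pos: [0.5602, 0.1529, 0.1428]
tcp_rot: [0.768, 0.641, -0.001, -0.0]
contact_force: [-0.3, 0.4, -1.7]
opening: 0.232
```

```bash
python3 st.py
```

```text
20.75 [0.5602 0.1529 0.1428] level rotvec deg [ 0.04 -0.07  0.  ] yaw y -100.26 F [-0.27  0.36 -1.66] T [ 0.01 -0.08 -0.03] op 0.232 q [ 0.09  0.17  1.88 -0.    1.09  0.27]
```

The opening is 0.232, about 20 mm, so it holds the bar. I'll firm up the grip and lift gently.

jog_arm(targets="0 0 0 0 0 0 -1;0 0 0 0 0 0 -1;0 0 0 0 0 0 -1;0 0 3 0 0 0 -1;0 0 5 0 0 0 -1;0 0 7 0 0 0 -1;0 0 0 0 0 0 -1;0 0 0 0 0 0 -1", force=80)

```text
time: 21.42
eef_pos: [0.5545, 0.1525, 0.152]
tcp_rot: [0.768, 0.641, -0.007, -0.005]
contact_force: [0.2, -0.7, -7.6]
opening: 0.225
```

```bash
python3 st.py; python3 -c "
from h import *
p=read_camera('scene');cv2.imwrite('pics/sc8.png',cv2.resize(p['pixels'][110:250,240:400],None,fx=4,fy=4,interpolation=cv2.INTER_CUBIC))"
```

```text
21.42 [0.5545 0.1525 0.152 ] level rotvec deg [ 0.11 -0.95  0.  ] yaw y -100.27 F [ 0.18 -0.66 -7.63] T [0.02 0.04 0.  ] op 0.225 q [ 0.09  0.16  1.88 -0.    1.12  0.27]
```

View pics/sc8.png

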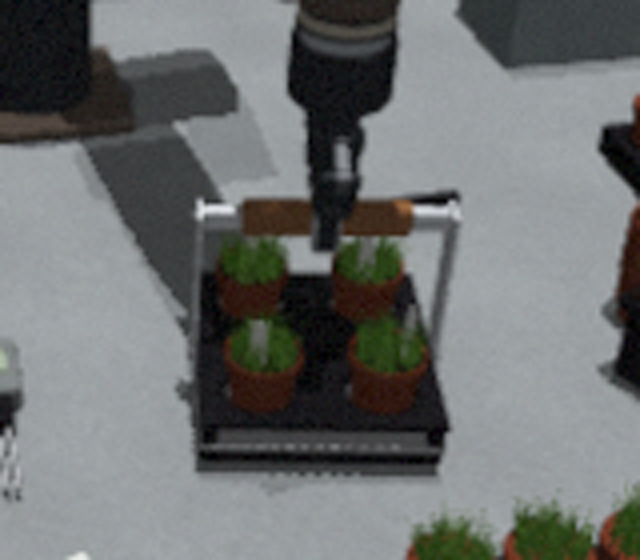

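It's clear of the bench and carrying 7.6 N, the full weight. I'll raise it gradually and keep it level.

jog_arm(targets="1 0 8 0 -0.3 0 -1;1 0 10 0 -0.3 0 -1;1 0 12 0 -0.3 0 -1;1 0 12 0 -0.2 0 -1;1 0 12 0 -0.2 0 -1;1 0 10 0 -0.2 0 -1;1 0 6 0 0 0 -1;0 0 0 0 0 0 -1;0 0 0 0 0 0 -1")

```text
time: 22.22
eef_pos: [0.5624, 0.1526, 0.2322]
tcp_rot: [0.768, 0.641, 0.006, 0.006]
contact_force: [-0.5, 0.8, -7.7]
opening: 0.22
```

```bash
python3 st.py
```

```text
22.22 [0.5624 0.1526 0.2322] level rotvec deg [0.09 0.94 0.  ] yaw y -100.27 F [-0.47  0.76 -7.73] T [-0.02  0.09 -0.05] op 0.22 q [ 0.09  0.08  1.82 -0.    1.23  0.27]
```

jog_arm(targets="0 0 6 0 0.4 0 -1;0 0 5 0 0.4 0 -1;0 0 0 0 0 0 -1;0 0 0 0 0 0 -1;0 0 0 0 0 0 -1")

```text
time: 22.63
eef_pos: [0.5615, 0.1524, 0.2424]
tcp_rot: [0.768, 0.641, -0.002, -0.0]
contact_force: [-0.0, -0.0, -7.1]
opening: 0.225
```

```bash
python3 st.py
```

```text
22.63 [0.5615 0.1524 0.2424] level rotvec deg [ 0.11 -0.16  0.  ] yaw y -100.28 F [-0.01 -0.04 -7.13] T [0.02 0.03 0.02] op 0.225 q [ 0.09  0.08  1.8  -0.    1.27  0.27]
```

```bash
python3 look.py f1; python3 -c "
from h import *
p=read_camera('scene');cv2.imwrite('pics/sc9.png',cv2.resize(p['pixels'][80:260,230:410],None,fx=3.3,fy=3.3,interpolation=cv2.INTER_CUBIC)); save('scf',p)
p=read_camera('top');save('topf',p)"; python3 st.py
```

```text
[[ 0.984  0.169  0.053  0.575]
 [-0.177  0.942  0.284  0.223]
 [-0.002 -0.289  0.957  0.385]]
[0.5613 0.1524 0.2421]
  carrier [414.3 262.8] 0.57 [ 0.769 -0.045  0.   ]
  handle [254.  265.5] 0.69 [0.549 0.093 0.165]
  pot1 [325.3 131.6] 0.88 [0.652 0.175 0.022]
  pot1 [190.3 132.2] 0.86 [0.489 0.203 0.022]
  pot1 [318.1 228.8] 0.78 [0.628 0.048 0.022]
  pot1 [197.4 231.5] 0.61 [0.467 0.073 0.022]
  pocket_a [323.8 131.5] 0.42 [0.65  0.175 0.022]
23.03 [0.5615 0.1524 0.2426] level rotvec deg [ 0.11 -0.14  0.  ] yaw y -100.27 F [-0.46  0.14 -8.35] T [ 0.04  0.04 -0.04] op 0.223 q [ 0.09  0.08  1.8  -0.    1.27  0.27]
```

View pics/f1.png

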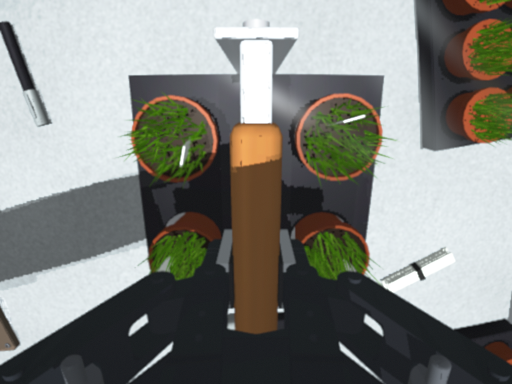

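View pics/sc9.png

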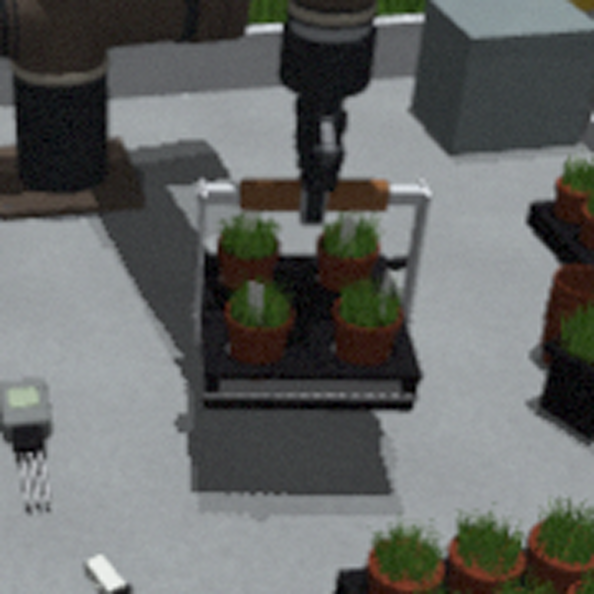

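View pics/topf.png

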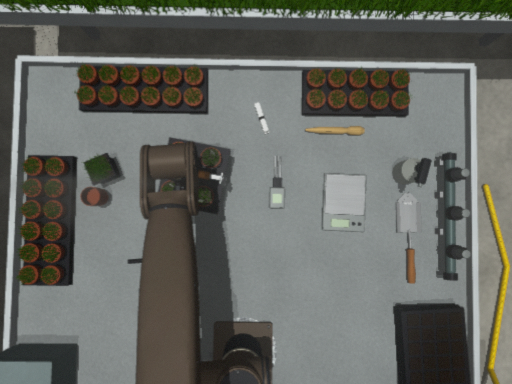

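The carrier hangs upright with all four pots in it. I'll overlay the expected level pose, raised by 0.0996, to check tilt and lift.

```bash
python3 - <<'E'
from h import *
t=np.linspace(0,6.283,60);c,s=np.cos(np.radians(-10.3)),np.sin(np.radians(-10.3))
ims=[]
for n,(u,v,w,h) in (('wrist',(110,0,300,300)),('scene',(260,120,120,120))):
    p=read_camera(n);k=390/w
    im=cv2.resize(p['pixels'][v:v+h,u:u+w],None,fx=k,fy=k,interpolation=cv2.INTER_CUBIC)
    W=lambda a,b,z:(.5613+c*a-s*b,.1524+s*a+c*b,z+.0996)
    f=lambda P:((proj(p,np.array(P))-[u,v]+.5)*k).astype(np.int32)
    for a,b in((-.058,-.047),(.058,-.047),(-.058,.047),(.058,.047)):
        cv2.polylines(im,[f([W(a+.03*np.cos(x),b+.03*np.sin(x),.080) for x in t])],True,(255,255,0),1)
    cv2.polylines(im,[f([W(a,b,0.0) for a,b in((-.1,-.094),(.1,-.094),(.1,.094),(-.1,.094))])],True,(0,255,255),1)
    cv2.polylines(im,[f([W(a,b,0.044) for a,b in((-.1,-.094),(.1,-.094),(.1,.094),(-.1,.094))])],True,(255,0,255),1)
    ims.append(im)
cv2.imwrite('pics/ov.png',np.hstack(ims))
E
python3 st.py
```

```text
23.13 [0.5615 0.1524 0.2427] level rotvec deg [ 0.11 -0.13  0.  ] yaw y -100.27 F [ 0.81  0.04 -6.86] T [-0.02  0.03 -0.02] op 0.22 q [ 0.09  0.08  1.8  -0.    1.27  0.27]
```

View pics/ov.png

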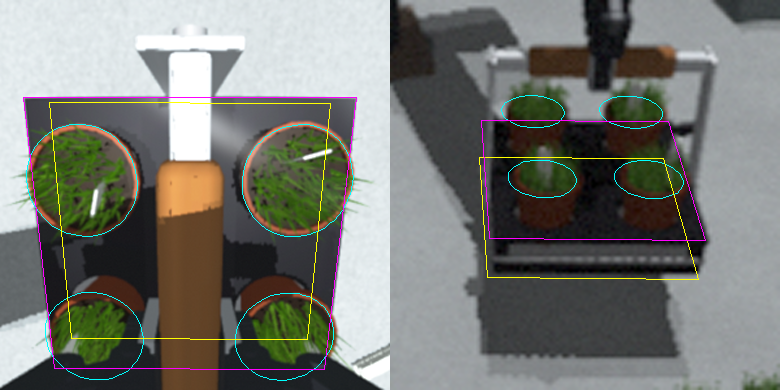

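The overlay agrees in both views: level, and about 10 cm up. I'll let it settle and hand in.

jog_arm(targets="0 0 0 0 0 0 -1;0 0 0 0 0 0 -1;0 0 0 0 0 0 -1;0 0 0 0 0 0 -1;0 0 0 0 0 0 -1;0 0 0 0 0 0 -1")

```text
time: 23.63
eef_pos: [0.5615, 0.1524, 0.2428]
tcp_rot: [0.768, 0.641, -0.001, 0.0]
contact_force: [-0.9, 0.0, -7.1]
opening: 0.22
```

```bash
python3 st.py; python3 -c "
from plant import *
print(get_state()['dq'].round(3)); print(sign_off())"
```

```text
23.63 [0.5615 0.1524 0.2428] level rotvec deg [ 0.1  -0.12  0.  ] yaw y -100.27 F [-0.94  0.   -7.11] T [ 0.06  0.03 -0.02] op 0.22 q [ 0.09  0.07  1.8  -0.    1.27  0.27]
[-0.001  0.001 -0.001 -0.    -0.001 -0.002]
the job is handed in; nothing more can be done
None
```

The grass pot from the scale is now in the empty place (pocket_d), down on the floor and released. The arm is still holding the carrier by the middle of its handle with an 80 N grip, and I handed in at 23.6 s.

Last checks before handing in:
- **Height and level:** the carrier is 0.100 m above where it was gripped, and the tool is tilted about 0.15°.
- **Steadiness:** the joints are at rest. The vertical load is about 7.1 N, as expected for about 0.7 kg full.
- **Pots:** all four rims match the predicted level pose in the wrist view. The scene view is off by about 2 pixels at the carrier's front edge, within that camera's calibration error.
- **Other items:** everything else looked unmoved in the last top view, though the arm and carrier hid part of the bench near the marker. I compared this by eye and did not measure it.

No check failed.

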